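# Find the rocking cover of the service box and push it open

## Robot

A 6-joint arm with a two-finger parallel gripper is mounted at the origin on a cart in front of the work surface, level with it; the furniture and walls round the work are solid. World frame = base frame: x ahead of the robot, y to its left, z up, the work surface at z = 0. Lengths are in m, angles in rad, forces in N, time in s.
With the tool pointing down it reaches from about 0.375 to 0.9 m from the base axis. Payload 3.1 kg.
Tool frame: the origin (TCP) lies on the centre line of the jaws, within the pads' length; the fingertips stand 19 mm ahead of it and the grasp point (between the pads) is the TCP (tip_reach is the distance from the TCP to the fingertips, in m); z points along the fingers, y is the line along which they close (so a half turn about z gives the same grasp; the last joint's range is limited). The gripper opens to 85 mm and grips with 20 to 120 N. Pads are 22 mm wide; open, the fingers measure 114 mm over their backs; the gripper's body (76 mm by 85 mm) begins 54 mm behind the grasp point. The pads swing forward as they close: fully open they stand 13 mm farther back than shut.
Start: joints at [1.109, 0.527, 1.433, -0, 1.181, -0.178], TCP at [0.175, 0.6, 0.25] pointing down, gripper open.
Joint ranges: [-3.08, 3.08], [-0.75, 2.2], [0.22, 2.44], [-1.43, 4.57], [0, 2.65], [-2.85, 2.85]. Speed limits (rad/s): [2.79, 2.79, 3.14, 3.14, 3.14, 3.14].

## Interface

Orientations are given as [roll, pitch, yaw] about the fixed x, y, z axes, in that order (R = Rz(yaw) Ry(pitch) Rx(roll)).
In Python, from workcell import * gives the robot as it stands.
- The arm moves only by the shell command python3 -m pendant 'ROWS' [OPENING] [FORCE]. ROWS is a JSON object whose one key "steps" holds a list of rows, each a list of 4 numbers: the shift along the world's x, y, z in mm, then the turn about the world's z in rad. In form: {"steps": [[tx, ty, tz, roll], ...]}. A call has 1 to 5 rows; each row shifts and turns the commanded pose from where the row before left it; what a row does not reach is not made up. A row lasts 1/10 s, in which the tool goes at most 50 mm and 8.59 degrees, less where a joint would pass 70% of its speed; a pose out of reach is approached as far as the arm can. A call with a gripper value outside its range is refused whole. OPENING is the finger opening in mm, from 0 to 85.4, set as the call begins (- or left out, the last holds). The fingers move at their own pace and stop on an object; FORCE is the grip in N (left out, the last holds). Time passes only in rows, so rows that do not move let the fingers close. It gives the time, the measured TCP pose, the force, the opening and the grip force at its end, in the units of the state.
- get_obs(): the state, without advancing time (a new reading comes with each control period).
- snapshot(name): name is "side" or "top"; returns the picture (420x560x3 uint8, blue, green, red); there is no depth.
- camera_params(name): a dict with "fx", "fy", "cx", "cy" (pixels), "R" (3x3) and "t" (3): a world point X has camera coordinates R X + t. Camera axes: x right, y down, z forward; pixel columns grow to the right and rows downward; lengths in m; the calibration is good to about 2 mm. A picture is of the moment at which its call begins. camera_params takes no time and is no camera call.
- sign_off(): hands the job in; it is judged then, once.
The state is a dict: "clock": time; "q": joint angles; "joint_velocities": joint speeds; "tau": joint torques, N m; "eef_pos": TCP position; "tcp_rot": TCP orientation; "contact_force": force on the tool from outside, world axes, zero at the start; "wrist_torque": the same for the moment, N m; "grip_width": finger opening in m; "grasp_force": force on a finger pad.
Only numpy, scipy, OpenCV 4.12 (cv2) and the standard library are available. Lean on these libraries where they do the work, as an engineer would, in place of code of your own. Each camera call takes 0.05 s, during which the arm holds its last target. There are 200 camera calls.

## Task

Four identical steel covers lie in the top of the low dark grey service box; three are packed solid from below and one is free and rocks on its pivot. Press the covers near an end with the fingertips to find the one that rocks, then push that one open until it stands steeper than 45 degrees, and leave it so. Do not force the covers that hold firm, do not pick anything up, and leave the tin and the tools lying where they are.

Things in the scene. Friction and masses are not known exactly. Their poses are not given: they have to be found in the camera images.
- service_box: low dark grey steel box, fixed, 144 mm (x) by 372 mm (y), deck 66 mm above the bench. Origin on the bench under the centre of the row of covers; x to the rear, away from the robot (yaw within 0.2 rad), y left, z up. Front wall x = -68 mm, rear +76. Deck openings 107 (x) by 70 (y) mm at x = 0, y = +141, +63, -63, -141 mm hold covers 1 to 4
- cover_1_mid (a point): centre of the top face of the leftmost cover, a plain bare steel plate 104 mm long (x, front to rear), 67 mm wide (y), 4 mm thick, its top flush with the deck when shut. The pivot runs along y 2 mm under this point; the axes turn with the plate
- cover_2_mid (a point): centre of the top face of the second from the left cover, a plain bare steel plate 104 mm long (x, front to rear), 67 mm wide (y), 4 mm thick, its top flush with the deck when shut. The pivot runs along y 2 mm under this point; the axes turn with the plate
- cover_3_mid (a point): centre of the top face of the third from the left cover, a plain bare steel plate 104 mm long (x, front to rear), 67 mm wide (y), 4 mm thick, its top flush with the deck when shut. The pivot runs along y 2 mm under this point; the axes turn with the plate
- cover_4_mid (a point): centre of the top face of the rightmost cover, a plain bare steel plate 104 mm long (x, front to rear), 67 mm wide (y), 4 mm thick, its top flush with the deck when shut. The pivot runs along y 2 mm under this point; the axes turn with the plate
- cover_1 (a joint): tilt of the leftmost cover (rad): 0 shut, positive with the front end (nearest the robot) down and the rear end up, negative the other way; stops at +-1.15. Three of the four covers stand on hidden solid packing and give under 1 mm when pressed; one, a different one each time, is free
- cover_2 (a joint): tilt of the second from the left cover (rad): 0 shut, positive with the front end (nearest the robot) down and the rear end up, negative the other way; stops at +-1.15. The free cover (any of the four) is balanced, turns under about 1.5 N at 35 mm from its pivot and stays at the angle where it is left; 54 mm of free depth lies below the deck under it
- cover_3 (a joint): tilt of the third from the left cover (rad): 0 shut, positive with the front end (nearest the robot) down and the rear end up, negative the other way; stops at +-1.15. Either end of the free cover may be pushed down: closed fingertips pressed 30 mm below the deck at 32 mm from the pivot tilt it about 0.9 rad; the raised other end can also be pushed over
- cover_4 (a joint): tilt of the rightmost cover (rad): 0 shut, positive with the front end (nearest the robot) down and the rear end up, negative the other way; stops at +-1.15. Behaves as told for the other covers
- small_tin: loose white round tin, 40 mm across, 19 mm high, standing on the box's solid strip between covers 2 and 3, behind its middle; a bystander. Origin at the centre of its underside
- hammer: loose small hammer with wooden handle, 65x218x30 mm, lying on the bench left of the box; bystander, origin under its middle
- red_pliers: loose pliers with dark red handles, 49x151x14 mm, behind the box; bystander, origin under its middle
- spool: loose solder wire spool, 47 mm across, 24 mm high, behind the right end of the box; bystander, origin under its middle
- caliper: loose caliper, 62x193x15 mm, lying behind the box; bystander, origin under its middle
- cutters_orange: loose cutters with orange handles, 49x135x14 mm, lying behind the box; bystander, origin under its middle

How it is judged:
At the end, for the whole second after the job is handed in: the free cover is tilted more than 0.7 rad (40 degrees) either way and at rest, the other three within 0.1 rad of shut ((((value of joint cover_1 above 0.7 rad or value of joint cover_1 below -0.7 rad) and value of joint cover_2 between -0.1 and 0.1 rad and value of joint cover_3 between -0.1 and 0.1 rad and value of joint cover_4 between -0.1 and 0.1 rad and velocity of joint cover_1 between -0.1 and 0.1 rad/s) or ((value of joint cover_2 above 0.7 rad or value of joint cover_2 below -0.7 rad) and value of joint cover_1 between -0.1 and 0.1 rad and value of joint cover_3 between -0.1 and 0.1 rad and value of joint cover_4 between -0.1 and 0.1 rad and velocity of joint cover_2 between -0.1 and 0.1 rad/s) or ((value of joint cover_3 above 0.7 rad or value of joint cover_3 below -0.7 rad) and value of joint cover_1 between -0.1 and 0.1 rad and value of joint cover_2 between -0.1 and 0.1 rad and value of joint cover_4 between -0.1 and 0.1 rad and velocity of joint cover_3 between -0.1 and 0.1 rad/s) or ((value of joint cover_4 above 0.7 rad or value of joint cover_4 below -0.7 rad) and value of joint cover_1 between -0.1 and 0.1 rad and value of joint cover_2 between -0.1 and 0.1 rad and value of joint cover_3 between -0.1 and 0.1 rad and velocity of joint cover_4 between -0.1 and 0.1 rad/s))); the robot touches nothing.
It fails at once if a cover was forced: pressed with more than 60 N (contact force between any of the fingers, the arm and cover_1 above 60 N or contact force between any of the fingers, the arm and cover_2 above 60 N or contact force between any of the fingers, the arm and cover_3 above 60 N or contact force between any of the fingers, the arm and cover_4 above 60 N).
It fails at once if a bystander (tin, hammer, pliers, spool, caliper, cutters) was lifted, carried or pushed more than 25 mm (distance of any of small_tin, hammer, red_pliers, spool, caliper, cutters_orange from where it was at the start of the episode above 0.025 m).
It also fails if it takes over 48 s, if anything falls off the work surface, if the arm or the gripper's body presses on something with over 40 N, if the wrist force passes 120 N, or if a joint passes its speed limit or range.

## Working session

There is one attempt and no reset: what is moved stays moved. The work goes in short steps, Python scripts to look and compute and a shell command to move; the robot and the scene stay as the last step left them, time stands still between calls to the robot, and variables do not carry over. Pictures are saved under pics/ and viewed, at most 10 in all, crops included, and the job is handed in when it is done.

```bash
mkdir -p pics; python3 - <<'E'
from workcell import *
import cv2
for n in("top","side"):
    cv2.imwrite(f"pics/{n}0.png",snapshot(n)); p=camera_params(n); print(n,p)
o=get_obs();print(o["clock"],o["eef_pos"],o["tcp_rot"],o["grip_width"])
E
```

```text
top {'fx': 535.0057722098396, 'fy': 535.0057722098396, 'cx': 281.3241074390553, 'cy': 201.28788123038018, 'R': array([[ 0.00812736, -0.99996636, -0.00110296],
       [-0.9929768 , -0.00794035, -0.11804248],
       [ 0.11802975,  0.00205459, -0.99300793]]), 't': array([-0.04806094,  0.62125532,  1.23373917])}
side {'fx': 389.4431779002824, 'fy': 389.4431779002824, 'cx': 268.2959418007548, 'cy': 208.2411333083499, 'R': array([[-0.97805883, -0.2080128 , -0.01147204],
       [-0.17309986,  0.84207375, -0.51083094],
       [ 0.11591968, -0.4976369 , -0.85960464]]), 't': array([0.58228066, 0.14390865, 1.0780157 ])}
0.1 [0.17469541 0.59943869 0.24943306] [-3.13963811e+00 -3.70312346e-04  2.85776486e+00] 0.08560050696775375
```

View pics/top0.png

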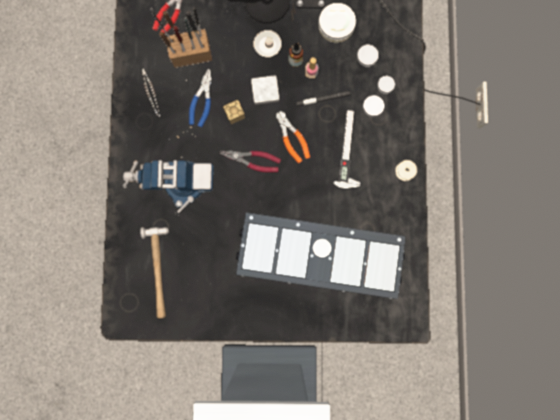

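View pics/side0.png

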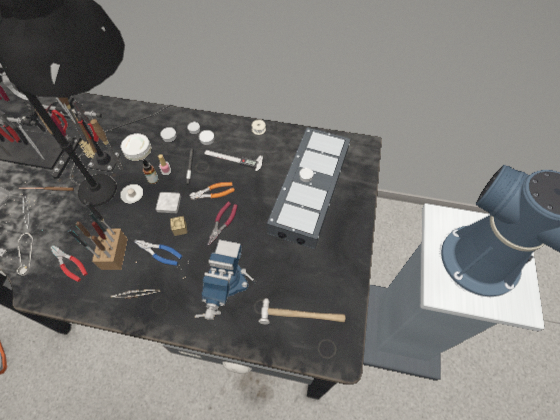

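The top view shows the box with four pale covers at about (261,248), (294,253), (347,261) and (382,266), and the tin at (322,247). In the side view the covers are at about (298,218), (307,195), (319,162) and (327,143). I'll triangulate their centres.

```bash
cat > h.py <<'E'
from workcell import *
import cv2, numpy as np
def P(n):
    p=camera_params(n); K=np.array([[p['fx'],0,p['cx']],[0,p['fy'],p['cy']],[0,0,1]]); return K@np.c_[p['R'],p['t']]
def ray(n,uv,z):
    M=P(n); H=M[:,[0,1,3]].copy(); H[:,2]+=M[:,2]*z; w=np.linalg.solve(H,[*uv,1]); return w[:2]/w[2]
def tri(a,b):
    X=cv2.triangulatePoints(P("top"),P("side"),np.float64(a).reshape(2,1),np.float64(b).reshape(2,1))[:,0]; return X[:3]/X[3]
def blobs(img,box,th=150):
    x0,y0,x1,y1=box; g=img[y0:y1,x0:x1].min(2); m=(g>th).astype(np.uint8)
    c,_=cv2.findContours(m,cv2.RETR_EXTERNAL,cv2.CHAIN_APPROX_NONE); out=[]
    for k in c:
        if cv2.contourArea(k)>80:
            r=cv2.minAreaRect(k); M=cv2.moments(k); out.append((M['m10']/M['m00']+x0,M['m01']/M['m00']+y0,cv2.contourArea(k),r[1]))
    return out
E
python3 - <<'E'
from h import *
t=blobs(cv2.imread("pics/top0.png"),(235,205,410,300)); s=blobs(cv2.imread("pics/side0.png"),(265,125,355,240))
t.sort(); s.sort(key=lambda k:-k[1])
for n,l in(("top",t),("side",s)):
    for k in l: print(n,np.round(k[:3],1),np.round(k[3],1),np.round(ray(n,k[:2],.066),4))
if len(t)==len(s):
    C=[]
    for a,b in zip(t,s): C.append(tri(a[:2],b[:2])); print(np.round(C[-1],4))
E
```

```text
top [ 276.4  250.2 2671. ] [68.2 46.6] [ 0.5051 -0.0328]
top [321.7 247.6 268. ] [18.4 18.4] [ 0.5118 -0.1366]
top [ 364.6  263.4 2677. ] [65.  46.5] [ 0.4766 -0.2348]
side [ 301.7  207.2 1466. ] [37.7 47.9] [ 0.5049 -0.0305]
side [ 320.1  155.4 1270.5] [34.8 53.1] [ 0.4805 -0.2235]
```

```bash
python3 - <<'E'
from h import *
for th in (185,200,):
  t=blobs(cv2.imread("pics/top0.png"),(235,205,410,300),th); s=blobs(cv2.imread("pics/side0.png"),(265,125,355,240),th)
  t=[k for k in t if k[2]>500];s=[k for k in s if k[2]>300]
  t.sort(); s.sort(key=lambda k:-k[1])
  print(th,len(t),len(s))
  for n,l in(("top",t),("side",s)):
    for k in l: print(n,np.round(k[:3],1),np.round(ray(n,k[:2],.066),4))
  if len(t)==len(s)==4:
    C=np.array([tri(a[:2],b[:2]) for a,b in zip(t,s)]); print(np.round(C,4)); d=C[0]-C[3]; print("yaw",np.arctan2(-d[0],d[1]),"centre",C.mean(0))
E
```

```text
185 4 4
top [ 259.8  247.7 1239.5] [0.5105 0.0054]
top [ 293.2  252.7 1248. ] [ 0.4995 -0.0714]
top [ 347.7  260.9 1250.5] [ 0.4819 -0.1962]
top [ 381.5  266.  1253.5] [ 0.4709 -0.2733]
side [297.7 218.  721. ] [0.51  0.006]
side [306.1 195.6 651.5] [ 0.499  -0.0712]
side [316.4 164.1 662. ] [ 0.4866 -0.1886]
side [325.5 143.5 500. ] [ 0.4707 -0.2732]
[[ 0.5104  0.0055  0.065 ]
 [ 0.4994 -0.0714  0.0657]
 [ 0.4836 -0.1976  0.0542]
 [ 0.4708 -0.2733  0.066 ]]
yaw -0.14086616419206996 centre [ 0.49105019 -0.13420261  0.06274084]
200 4 4
top [ 259.8  247.7 1217. ] [0.5104 0.0054]
top [ 293.3  252.8 1217.5] [ 0.4993 -0.0715]
top [ 347.8  261.  1223. ] [ 0.4816 -0.1963]
top [ 381.5  266.1 1228. ] [ 0.4708 -0.2734]
side [297.7 218.1 701. ] [0.5101 0.0064]
side [306.2 195.7 628. ] [ 0.4987 -0.071 ]
side [316.5 164.2 639.5] [ 0.4864 -0.1881]
side [325.6 143.6 480. ] [ 0.4704 -0.2729]
[[ 0.5103  0.0055  0.0645]
 [ 0.4991 -0.0716  0.0652]
 [ 0.4834 -0.1978  0.0534]
 [ 0.4706 -0.2736  0.0653]]
yaw -0.14123928609712644 centre [ 0.49087948 -0.13435912  0.06209227]
```

```bash
python3 -m pendant '{"steps": [[20,-39,0,0.07],[20,-39,0,0.07],[20,-39,0,0],[20,-39,0,0],[20,-39,0,0]]}' 0 40
python3 -m pendant '{"steps": [[20,-39,-10,0],[20,-39,-10,0],[20,-39,-10,0],[20,-39,-10,0],[20,-39,-10,0]]}'
python3 -m pendant '{"steps": [[20,-39,-20,0],[20,-39,-20,0],[20,-39,-10,0],[20,-39,-10,0],[24,-43,0,0]]}'
python3 -m pendant '{"steps": [[0,0,0,0],[0,0,0,0],[0,0,0,0]]}'
```

```text
clock: 0.6
eef_pos: [0.2752, 0.4033, 0.25]
tcp_rot: [-3.141, -0.0, 2.998]
contact_force: [2.0, 0.4, -0.5]
grip_width: 0.0123
grasp_force: 0.0
clock: 1.1
eef_pos: [0.3754, 0.2084, 0.1999]
tcp_rot: [3.142, 0.0, 2.998]
contact_force: [0.7, -0.0, 0.5]
grip_width: -0.0
grasp_force: 0.0
clock: 1.6
eef_pos: [0.4778, 0.0097, 0.1387]
tcp_rot: [3.141, -0.005, 2.998]
contact_force: [0.4, 0.7, -0.8]
grip_width: -0.0
grasp_force: 0.0
clock: 1.9
eef_pos: [0.4777, 0.0118, 0.1401]
tcp_rot: [3.141, -0.002, 2.998]
contact_force: [-0.4, 0.7, -0.4]
grip_width: 0.0001
grasp_force: 0.0
```

```bash
python3 -m pendant '{"steps": [[0,0,-25,0],[0,0,-20,0],[0,0,-4,0],[0,0,-1,0],[0,0,-1,0]]}'
python3 -m pendant '{"steps": [[0,0,-1,0],[0,0,-1,0],[0,0,-1,0]]}'
```

```text
clock: 2.4
eef_pos: [0.479, 0.0117, 0.0899]
tcp_rot: [-3.142, 0.001, 2.999]
contact_force: [0.3, -0.1, -0.5]
grip_width: -0.0003
grasp_force: 0.0
clock: 2.7
eef_pos: [0.4793, 0.0109, 0.0867]
tcp_rot: [-3.142, 0.001, 2.998]
contact_force: [-0.5, 0.1, -0.3]
grip_width: -0.0001
grasp_force: 0.0
```

```bash
for i in 1 2; do :; done; python3 -m pendant '{"steps": [[0,0,-1,0],[0,0,-1,0]]}'
python3 -m pendant '{"steps": [[0,0,-1,0],[0,0,0,0]]}'
```

```text
clock: 2.9
eef_pos: [0.4791, 0.0109, 0.0848]
tcp_rot: [-3.142, 0.0, 2.998]
contact_force: [-2.2, 0.5, 16.4]
grip_width: 0.0001
grasp_force: 8.1
clock: 3.1
eef_pos: [0.4791, 0.0109, 0.0848]
tcp_rot: [-3.141, 0.001, 2.998]
contact_force: [-1.4, 1.0, 15.4]
grip_width: 0.0004
grasp_force: 7.2
```

Cover 1 is firm: 16 N with no movement. On to cover 2.

```bash
python3 -m pendant '{"steps": [[0,0,20,0],[-5,-38,0,0],[-6,-39,0,0],[0,0,0,0],[0,0,-16,0]]}'
python3 -m pendant '{"steps": [[0,0,-1,0],[0,0,-1,0]]}'
python3 -m pendant '{"steps": [[0,0,-1,0],[0,0,-1,0],[0,0,0,0]]}'
```

```text
clock: 3.6
eef_pos: [0.4692, -0.0675, 0.0884]
tcp_rot: [-3.141, 0.004, 2.995]
contact_force: [0.2, 0.7, -0.1]
grip_width: 0.0001
grasp_force: 0.0
clock: 3.8
eef_pos: [0.4675, -0.0654, 0.0851]
tcp_rot: [3.141, -0.001, 2.998]
contact_force: [-1.1, -0.4, 1.3]
grip_width: 0.0001
grasp_force: 0.9
clock: 4.1
eef_pos: [0.4675, -0.0654, 0.0848]
tcp_rot: [-3.141, -0.0, 2.999]
contact_force: [-3.1, -0.7, 10.5]
grip_width: 0.0003
grasp_force: 5.9
```

Cover 2 is also firm (10.5 N, no movement). On to cover 3.

```bash
python3 -m pendant '{"steps": [[0,0,25,0],[-6,-42,0,0],[-6,-42,0,0],[-6,-41,0,0],[0,0,0,0]]}'
python3 -m pendant '{"steps": [[0,0,-21,0],[0,0,0,0],[0,0,-1,0],[0,0,-1,0]]}'
python3 -m pendant '{"steps": [[0,0,-1,0],[0,0,-1,0],[0,0,0,0]]}'
```

```text
clock: 4.6
eef_pos: [0.4516, -0.196, 0.1092]
tcp_rot: [-3.138, 0.005, 2.993]
contact_force: [1.2, -0.0, -0.7]
grip_width: 0.0001
grasp_force: 0.0
clock: 5.0
eef_pos: [0.4503, -0.1903, 0.0858]
tcp_rot: [-3.141, 0.0, 2.999]
contact_force: [-0.4, 0.4, 0.8]
grip_width: 0.0002
grasp_force: 0.0
clock: 5.3
eef_pos: [0.4504, -0.1906, 0.0848]
tcp_rot: [-3.141, 0.001, 2.998]
contact_force: [-0.3, 2.1, 10.6]
grip_width: -0.0001
grasp_force: 5.1
```

Cover 3 is firm too (10.6 N), so cover 4 should be the free one. I'll check it by pressing.

```bash
python3 -m pendant '{"steps": [[0,0,25,0],[-5,-39,0,0],[-6,-39,0,0],[0,0,0,0],[0,0,-21,0]]}'
python3 -m pendant '{"steps": [[0,0,0,0],[0,0,-2,0],[0,0,-2,0],[0,0,0,0]]}'
python3 -m pendant '{"steps": [[0,0,-1,0],[0,0,0,0]]}'
```

```text
clock: 5.8
eef_pos: [0.4405, -0.2713, 0.0894]
tcp_rot: [-3.138, 0.006, 2.996]
contact_force: [0.2, -0.2, 0.3]
grip_width: 0.0001
grasp_force: 0.0
clock: 6.2
eef_pos: [0.4391, -0.2685, 0.0837]
tcp_rot: [-3.142, 0.0, 2.998]
contact_force: [-0.9, -0.7, 0.6]
grip_width: -0.0001
grasp_force: 0.0
clock: 6.4
eef_pos: [0.4392, -0.2687, 0.0826]
tcp_rot: [3.142, 0.0, 2.998]
contact_force: [-0.6, 2.0, 1.6]
grip_width: -0.0002
grasp_force: 1.0
```

Cover 4 gives under 1.6 N, so it is the free one. Pushing it down.

```bash
python3 -m pendant '{"steps": [[0,0,-4,0],[0,0,-4,0],[0,0,-4,0],[0,0,-4,0]]}'
python3 -m pendant '{"steps": [[0,0,-4,0],[0,0,-4,0],[0,0,-3,0],[0,0,-3,0],[0,0,0,0]]}'
```

```text
clock: 6.8
eef_pos: [0.4392, -0.2695, 0.066]
tcp_rot: [-3.141, 0.001, 2.998]
contact_force: [0.6, -0.8, 2.4]
grip_width: 0.0001
grasp_force: 1.0
clock: 7.3
eef_pos: [0.4386, -0.2687, 0.0517]
tcp_rot: [3.141, -0.001, 2.998]
contact_force: [-0.6, -1.5, 0.4]
grip_width: -0.0001
grasp_force: 0.0
```

```bash
python3 - <<'E'
from h import *
a=snapshot("top")[190:310,220:420];b=snapshot("side")[120:245,250:400]
cv2.imwrite("pics/a1.png",np.hstack([cv2.resize(a,(400,240)),cv2.resize(b,(288,240))]))
E
```

```text
(no output)
```

View pics/a1.png

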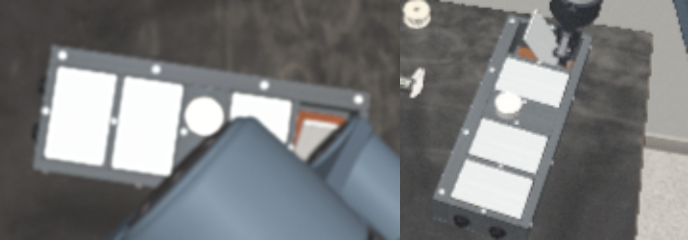

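The crop shows cover 4 standing steeply, with its rear end raised at about (540,35) in the side half and orange interior visible. The other covers are flat and the tin hasn't moved. I'll ease away from the plate toward the front and then withdraw straight up.

```bash
python3 -m pendant '{"steps": [[-3,0,0,0],[0,0,10,0],[0,0,20,0],[0,0,30,0],[0,0,40,0]]}'
python3 -m pendant '{"steps": [[-5,40,40,0],[-10,45,10,0],[-5,45,0,0],[0,45,0,0],[0,45,0,0]]}'
python3 -m pendant '{"steps": [[0,45,0,0],[0,45,0,0],[0,45,0,0],[0,0,0,0],[0,0,0,0]]}'
python3 - <<'E'
from h import *
a=snapshot("top")[190:310,220:420];b=snapshot("side")[120:245,250:400]
cv2.imwrite("pics/a2.png",np.hstack([cv2.resize(a,(400,240)),cv2.resize(b,(288,240))]))
E
```

```text
clock: 7.9
eef_pos: [0.435, -0.2682, 0.1528]
tcp_rot: [3.14, -0.003, 2.998]
contact_force: [0.0, -0.6, 0.2]
grip_width: 0.0
grasp_force: 0.0
clock: 8.4
eef_pos: [0.4161, -0.0523, 0.1986]
tcp_rot: [-3.141, 0.002, 2.997]
contact_force: [1.8, -1.2, -0.4]
grip_width: -0.0001
grasp_force: 0.0
clock: 8.9
eef_pos: [0.4163, 0.0821, 0.1981]
tcp_rot: [-3.141, 0.001, 3.001]
contact_force: [0.1, -0.5, -0.5]
grip_width: -0.0004
grasp_force: 0.0
```

View pics/a2.png

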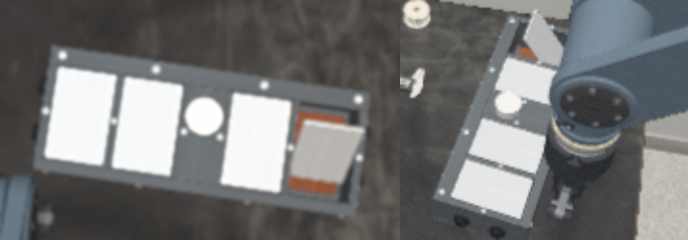

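Cover 4 is still tilted. Its raised edge runs from about (303,120) to (364,128) in the crop, so I'll check the angle from that edge's ray.

```bash
python3 - <<'E'
from h import *
m=np.array([.4707,-.2734]);ex=np.array([.990,-.141])
for v in (122,124,126):
  uv=(333.5/2+220,v/2+190)
  zs=np.linspace(0,.052,500); r=[((ray("top",uv,.066+z)-m)@ex,z) for z in zs]
  k=min(r,key=lambda p:abs(np.hypot(*p)-.052)); print(v,k,np.arctan2(k[1],k[0]))
E
```

```text
122 (np.float64(0.03381074608477405), np.float64(0.03949498997995992)) 0.8627849079294857
124 (np.float64(0.03151799337190831), np.float64(0.04137074148296593)) 0.919758935305241
126 (np.float64(0.0292436854576779), np.float64(0.04303807615230461)) 0.9739725770012521
```

The tilt is about 0.92 rad, well above 0.7.

```bash
python3 -c "
from workcell import *
print(sign_off())"
```

```text
the job is handed in; nothing more can be done
None
```

Cover 4 (rightmost) was the free one; it now stands open at about 0.92 rad (53°), covers 1–3 held firm at no more than about 16 N, the tin and tools were not touched, and the job is handed in.

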